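Stand the seat bench's nose jack on its foot board

ROBOT

A 7-joint arm with a two-finger parallel gripper is mounted at the origin on the work surface. World frame = base frame: x ahead of the robot, y to its left, z up, the work surface at z = 0. Lengths are in m, angles in rad, forces in N, time in s.
With the tool pointing down it reaches from about 0.425 to 0.925 m from the base axis. Payload 6.8 kg.
Tool frame: the origin (TCP) lies on the centre line of the jaws, within the pads' length; the fingertips stand 11 mm ahead of it and the grasp point (between the pads) lies 8 mm behind it; z points along the fingers, y is the direction in which the jaws open and shut (so a half turn about z gives the same grasp; the last joint's range is limited). The gripper opens to 85 mm and grips with 20 to 120 N. Pads are 22 mm wide; open, the fingers measure 114 mm over their backs; the gripper's body (76 mm by 85 mm) begins 54 mm behind the grasp point. The pads swing forward as they close: fully open they stand 13 mm farther back than shut.
Start: joints at [1.154, 0.477, 0.022, 1.555, -0.011, 1.109, -0.083], TCP at [0.205, -0.643, 0.242] pointing down, gripper open.
Joint ranges: [-2.96, 2.96], [-0.34, 2.1], [-1.41, 1.46], [0.24, 2.44], [-1.37, 4.51], [0.17, 1.92], [-2.96, 2.96]. Speed limits (rad/s): [2.39, 2.39, 3.14, 3.14, 3.14, 3.14, 3.14].

INTERFACE

Orientations are given as a rotation vector (axis times angle).
In Python, from bench import r gives the robot as it stands.
- The arm moves only by the tool send_rows, never from a script. Its argument "deltas" is a list of rows, each a list of 7 numbers: the opening, from 0 (shut) to 1 (fully open), then the shift along the tool's x, y, z as a fraction of full scale, then the turn, a rotation vector about the tool's x, y, z as a fraction of full scale. In form: [[hand, x, y, z, ax, ay, az], ...]. A call has 1 to 20 rows; each row is the pose to reach, as a shift and turn from the pose commanded when the call began, along the tool's axes at that moment, turning the shorter way round; what a row does not reach only later rows make up. Full scale, the value 1, is 150 mm for a shift and 180 degrees for a turn. A row lasts 1/12 s, in which the tool goes at most 41.7 mm and 7.16 degrees, less where a joint would pass 70% of its speed; a pose out of reach is approached as far as the arm can. A call with a number of a shift or a turn outside -1 to 1 is refused whole. A call with a gripper value outside its range is refused whole. The fingers move at their own pace and stop on an object; "squeeze" is the grip in N (left out, the last holds). Time passes only in rows, so rows that repeat a pose let the fingers close. It gives the time, the measured TCP pose, the force and the opening at its end, in the units of the state.
- r.get_obs(): the state, without advancing time (a new reading comes with each control period).
- r.grab_frame(name): name is "scene" or "top" or "wrist"; returns a dict with "pixels" (384x512x3 uint8, red, green, blue), "camera_matrix" (3x3 intrinsics, pixels), "rvec" (rotation vector, rad) and "tvec" (3), from world to camera coordinates, as OpenCV has them. Camera axes: x right, y down, z forward; pixel columns grow to the right and rows downward; lengths in m; the calibration is good to about 2 mm. A picture is of the moment at which its call begins. There is no depth.
- r.hand_in(): hands the job in, once; it reports no verdict.
The state is a dict: "clock": time; "joints": joint angles; "qvel": joint speeds; "tau": joint torques, N m; "tcp_pos": TCP position; "orientation": TCP orientation; "contact_force": force on the tool from outside, world axes, zero at the start; "moment": the same for the moment, N m; "grip_width": finger opening in m.
Only numpy, scipy, OpenCV 4.12 (cv2) and the standard library are available. Lean on these libraries where they do the work, as an engineer would, in place of code of your own. Each camera call takes 0.05 s, during which the arm holds its last target. There are 200 camera calls.

TASK

Put the paddle-shaped plywood foot board flat on the bench with the middle of its square blade under the raised foot of the seat stand's jack. Then turn the crank clockwise (seen from above) until you feel the foot standing firmly on the board, the knob needing some 6 N more push than when it ran free, and stop there: do not force it further. Let go, and leave the other things on the bench where they are.

Things in the scene. Friction and masses are not known exactly. Their poses are not given: they have to be found in the camera images.
- stand: Fixed grey steel seat stand. Origin on the bench below the jack's axis, at the stand's end nearest the robot; x points along its beam (105 to 135 mm high) away from the robot. The beam carries a black motorcycle seat pan, 55 to 350 mm from the jack, up to 200 mm wide and 185 mm high, and ends on a post and foot plate 240 to 360 mm from the jack. Under the jack is bare bench.
- crank_axis (a point): Point on the vertical axis of crank and jack leg, 240 mm above the bench, level with the middle of the crank knob. Below it: crank arm (top at 210 mm), dark gear head 62 x 52 mm (164 to 196 mm high), then the jack's tube, 38 mm across, down to 100 mm above the bench.
- knob_grip (a point): Middle of the crank's upright wooden knob, 23 mm across and 48 mm high (216 to 264 mm above the bench), 55 mm from the crank's axis. It spins freely on its pin, so a gripper can hold it from above and carry it round in a circle without turning itself.
- crank (a joint): Crank angle (rad), growing clockwise seen from above, range -0.1 to 8.6. One radian lowers the foot 5 mm; the foot meets the board after 2 to 6 rad of cranking. Running free, the knob needs 5.5 N of tangential push (dry friction) plus 1.5 N per rad/s; held still, it may read anything down to nothing. With the foot on the board the push grows by about 2 N in each further 0.1 rad.
- leg: The jack's steel leg and foot; it only goes up and down. Origin on its axis, in the flat plate (42 mm across, 8 mm thick) at its lower end, 76 to 84 mm above the bench at the start. Each 10 N of load on the foot adds 0.9 N to the knob's push. 60 to 90 N is right, under 30 N loose, over 150 N overloads the stand. When let go the crank runs back a little if the load is over 60 N, and keeps 60 N.
- stud_top (a point): Middle of the same plate's underside, 4 mm below the leg's origin. From here a levelling stud goes down to a rubber sole, 48 mm across and 10 mm thick. How far the stud is screwed out differs each time and is not measured: the sole's underside is 32 to 44 mm below this point.
- board_blade (a point): Centre of the foot board's blade, half-way up (9 mm). The board is loose plywood, 18 mm thick, about 0.16 kg, paddle-shaped: a square blade 84 x 84 mm and a handle 28 mm wide. Its x axis points from handle to blade, z up; the handle ends at x = -172 mm. It lies flat left or right of the jack, the blade away from the robot.
- board_grip (a point): Point on the foot board's handle half-way up, 130 mm from the centre of the blade: a good place to grip it, across its 28 mm width.
- lath: plain straight wooden lath, 210 x 28 x 18 mm, no blade (leave alone); origin under it, 40 mm from one end
- jar: closed amber glass jar, 54 mm across, 60 mm high (leave alone); origin at its underside
- bucking: plain dark steel block, 50 x 50 x 35 mm (leave alone); origin at its underside
- mallet: hammer lying on the bench (leave alone)
- driver: screwdriver lying on the bench (leave alone)
- offcut: wooden block 90 x 60 x 30 mm (leave alone); origin at its underside
- can: closed tin, 66 mm across, 95 mm high (leave alone); origin at its underside

How it is judged:
On the way, in this order (a step that is already met when the one before it is completed fails the run):
1. the foot board lies flat on the bench, released, the middle of its blade within 20 mm of the jack's axis (horizontal distance between board_blade and crank_axis below 0.02 m and height (world z) of board_blade below 0.0125 m and contact force between the fingers and board below 0.5 N), for 0.2 s.
2. the foot stands on the board with more than 30 N (horizontal distance between board_blade and crank_axis below 0.02 m and contact force between leg and board above 30 N), for 0.2 s.
At the end, for the whole second after the job is handed in: The foot board lies flat and at rest, the middle of its blade within 20 mm of the jack's axis, and the foot stands on it with 30 to 150 N (all of step 2 and height (world z) of board_blade below 0.0125 m and contact force between leg and board below 150 N and linear speed of board below 0.01 m/s); the robot touches nothing.
It fails at once if the jack is overloaded: the foot presses on the board with more than 170 N (contact force between leg and board above 170 N).
It fails at once if the foot is pushed by the robot (contact force between the arm and leg above 20 N).
It fails at once if another thing on the bench is moved more than 30 mm (distance of any of lath, jar, bucking, mallet, driver, offcut, can from where it was at the start of the episode above 0.03 m).
It also fails if it takes over 67 s, if anything falls off the work surface, if the arm or the gripper's body presses on something with over 40 N, if the wrist force passes 120 N, or if a joint passes its speed limit or range.

## Working session

There is one attempt and no reset: what is moved stays moved. The work goes in short steps, Python scripts to look and compute and a tool call to move; the robot and the scene stay as the last step left them, time stands still between calls to the robot, and variables do not carry over. Pictures are saved under pics/ and viewed, about 8 in all and at most 12, crops included, and the job is handed in when it is done.

Besides the shell and the picture viewer there is one more tool, called after "Emit:" in YAML: its name, and indented under it one key for each argument. send_rows: Moves the arm, as the interface text tells. Shift numbers are shares of 150 mm and turn numbers shares of 180 degrees, none past 1 either way. Its arguments: {"type":"object","properties":{"deltas":{"type":"array","items":{"type":"array","items":{"type":"number"}}},"squeeze":{"type":"number"}},"required":["deltas"]}

```bash
mkdir -p pics; cat > h.py <<'E'
import numpy as np, cv2
from bench import r
from scipy.spatial.transform import Rotation as R
def grab(n,save=None):
    f=r.grab_frame(n)
    if save: cv2.imwrite('pics/'+save,cv2.cvtColor(f['pixels'],cv2.COLOR_RGB2BGR))
    return f
def ray(f,uv):
    M,_=cv2.Rodrigues(np.array(f['rvec'],float)); K=np.array(f['camera_matrix'])
    c=-M.T@np.array(f['tvec']).ravel()
    d=M.T@np.linalg.inv(K)@np.array([uv[0],uv[1],1.]); return c,d
def onz(f,uv,z):
    c,d=ray(f,uv); return c+d*(z-c[2])/d[2]
def proj(f,p):
    return cv2.projectPoints(np.array(p,float).reshape(-1,1,3),np.array(f['rvec'],float),np.array(f['tvec'],float),np.array(f['camera_matrix']),None)[0].reshape(-1,2)
def tri(f,a,g,b):
    A=np.zeros((3,3));B=np.zeros(3)
    for F,u in((f,a),(g,b)):
        c,d=ray(F,u); d/=np.linalg.norm(d); P=np.eye(3)-np.outer(d,d); A+=P;B+=P@c
    return np.linalg.solve(A,B)
def st():
    o=r.get_obs(); print({k:np.round(o[k],3).tolist() for k in('clock','tcp_pos','orientation','contact_force','grip_width','joints')}); return o
E
python3 - <<'E'
from h import *
import pickle
F={n:grab(n,n+'0.png') for n in('top','scene')}
pickle.dump(F,open('f0.pkl','wb'))
o=st(); print(R.from_rotvec(o['orientation']).as_matrix().round(3))
a=cv2.imread('pics/top0.png')
for n in F: c,d=ray(F[n],(256,192)); print(n,c.round(3),d.round(3))
E
```

```text
{'clock': 0.1, 'tcp_pos': [0.205, -0.643, 0.241], 'orientation': [-3.103, -0.483, 0.001], 'contact_force': [-0.112, -0.835, -0.443], 'grip_width': 0.086, 'joints': [1.154, 0.478, 0.022, 1.556, -0.011, 1.109, -0.083]}
[[ 0.953  0.304 -0.001]
 [ 0.304 -0.953  0.002]
 [-0.    -0.002 -1.   ]]
top [0.402 0.006 1.136] [ 0.158  0.001 -0.987]
scene [ 1.139 -0.532  0.725] [-0.579  0.569 -0.584]
```

View pics/top0.png

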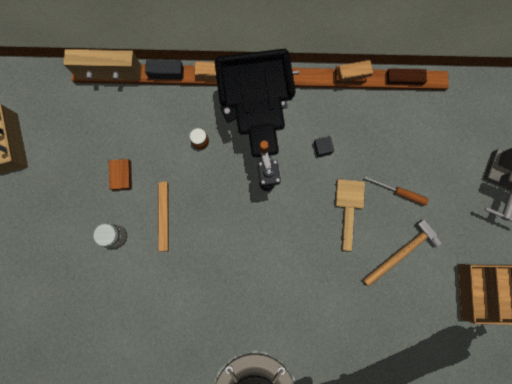

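View pics/scene0.png

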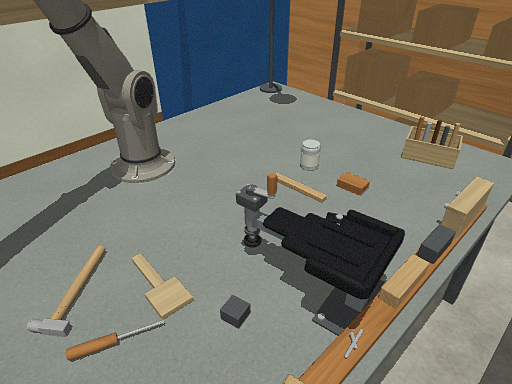

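```bash
python3 - <<'E'
from h import *
import pickle
F=pickle.load(open('f0.pkl','rb'))
a=cv2.cvtColor(F['top']['pixels'],cv2.COLOR_RGB2BGR);b=cv2.cvtColor(F['scene']['pixels'],cv2.COLOR_RGB2BGR)
A=cv2.resize(a[130:200,240:300],None,fx=8,fy=8,interpolation=cv2.INTER_CUBIC)[:560,:400]
B=cv2.resize(b[165:255,230:280],None,fx=6.22,fy=6.22,interpolation=cv2.INTER_CUBIC)
A=cv2.resize(a[130:200,240:290],(400,560),interpolation=cv2.INTER_CUBIC)
B=cv2.resize(b[165:255,230:290],(373,560),interpolation=cv2.INTER_CUBIC)
cv2.imwrite('pics/c0.png',np.hstack([A,B]))
# board: light wood in top
hsv=cv2.cvtColor(a,cv2.COLOR_BGR2HSV)
m=cv2.inRange(hsv,(8,70,110),(30,255,255)); m[:,:325]=0;m[:,375:]=0;m[:165]=0;m[262:]=0
n,l,s,c=cv2.connectedComponentsWithStats(m); i=1+s[1:,4].argmax(); print(s[i],c[i])
ct=max(cv2.findContours((l==i).astype(np.uint8),0,2)[0],key=cv2.contourArea)
ys,xs=np.nonzero(l==i)
P=np.array([onz(F['top'],(x,y),.018)[:2] for x,y in zip(xs,ys)])
# handle / blade by row width
w=np.bincount(ys)
for y in sorted(set(ys)): print(y,w[y],xs[ys==y].mean().round(1),end='; ')
bl=P[(ys>=s[i][1]+2)&(w[ys]>20)]; hd=P[(w[ys]<14)&(ys<s[i][1]+s[i][3]-1)]
bc=bl.mean(0);print('blade',bc,'hd',hd.mean(0),np.ptp(P,0))
d=bc-hd.mean(0); print('ang',np.degrees(np.arctan2(d[1],d[0])))
print('rect',cv2.minAreaRect(P.astype(np.float32)))
E
```

```text
[ 336  179   29   72 1136] [349.54929577 205.54665493]
179 6 340.5; 180 15 345.0; 181 26 350.5; 182 27 351.0; 183 27 351.0; 184 27 351.0; 185 27 351.0; 186 28 350.5; 187 28 350.5; 188 28 350.5; 189 28 350.5; 190 28 350.5; 191 28 350.5; 192 27 350.0; 193 27 350.0; 194 27 350.0; 195 27 350.0; 196 27 350.0; 197 27 350.0; 198 27 350.0; 199 27 350.0; 200 27 350.0; 201 27 350.0; 202 28 349.5; 203 28 349.5; 204 28 349.5; 205 27 350.0; 206 24 351.5; 207 18 354.5; 208 11 351.3; 209 9 349.0; 210 9 349.0; 211 9 349.0; 212 9 349.0; 213 9 349.0; 214 9 349.0; 215 9 349.0; 216 9 349.0; 217 9 349.0; 218 9 349.0; 219 9 349.0; 220 9 349.0; 221 9 349.0; 222 9 349.0; 223 9 349.0; 224 10 348.5; 225 10 348.5; 226 9 348.0; 227 9 348.0; 228 9 348.0; 229 9 348.0; 230 9 348.0; 231 9 348.0; 232 9 348.0; 233 9 348.0; 234 9 348.0; 235 9 348.0; 236 9 348.0; 237 9 348.0; 238 9 348.0; 239 9 348.0; 240 9 348.0; 241 9 348.0; 242 10 347.5; 243 10 347.5; 244 9 347.0; 245 9 347.0; 246 9 347.0; 247 9 347.0; 248 9 347.0; 249 9 347.0; 250 6 348.5; blade [ 0.5819035  -0.28017857] hd [ 0.47813909 -0.27163144] [0.21449138 0.08674448]
ang -4.708852814426531
rect ((0.5178558230400085, -0.2745581269264221), (0.08292647451162338, 0.21335041522979736), 85.25711059570312)
```

View pics/c0.png

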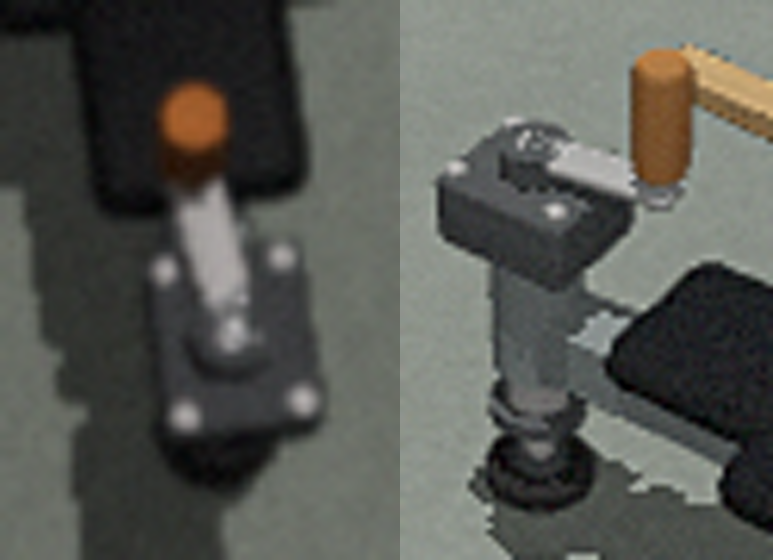

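```bash
python3 - <<'E'
from h import *
import pickle
F=pickle.load(open('f0.pkl','rb'));T=F['top'];S=F['scene']
t=lambda u,v:((u-3.5)/8+240,(v-3.5)/8+130)
s=lambda u,v:((u-400-2.6)/6.22+230,(v-2.6)/6.22+165)
b=[onz(T,t(*p),.198) for p in((163,270),(282,257),(304,403),(185,415))]
c=np.mean(b,0);print('bolts',np.round(b,4).tolist(),'ctr',c)
d=(b[0]+b[1]-b[2]-b[3]);print('yaw',np.degrees(np.arctan2(d[1],d[0])))
k=onz(T,t(194,118),.264);print('knob',k,'r',np.linalg.norm((k-c)[:2]),'ang',np.degrees(np.arctan2(*(k-c)[[1,0]])))
print('knob tri',tri(T,t(194,118),S,s(663,62)),'scene knob',onz(S,s(663,62),.264))
print('hub top',onz(T,t(232,330),.213),'scene hub',onz(S,s(533,140),.213))
print('scene bolts',[onz(S,s(*p),.198).round(4).tolist() for p in((455,168),(558,211))])
print('sole scene',onz(S,s(539,470),.04))
E
```

```text
bolts [[0.6272, -0.0025, 0.198], [0.6322, -0.0408, 0.198], [0.5844, -0.0484, 0.198], [0.5798, -0.0103, 0.198]] ctr [ 0.60590874 -0.02550511  0.198     ]
yaw 9.163432513127107
knob [ 0.65858683 -0.01052096  0.264     ] r 0.05476774298651929 ang 15.878268829768777
knob tri [ 0.65866915 -0.01032472  0.26432373] scene knob [ 0.65844995 -0.00971664  0.264     ]
hub top [ 0.60455834 -0.02451302  0.213     ] scene hub [ 0.60752418 -0.02711277  0.213     ]
scene bolts [[0.5841, -0.047, 0.198], [0.6325, -0.0384, 0.198]]
sole scene [ 0.6071577  -0.02661336  0.04      ]
```

```bash
cat >> h.py <<'E'
def goto(p,yaw=None):
    "delta in tool units (150mm/180deg) to pos p, tool x heading yaw deg, tool down"
    o=r.get_obs(); M=R.from_rotvec(o['orientation'])
    d=M.inv().apply(np.array(p)-o['tcp_pos'])/.15
    if yaw is None: a=np.zeros(3)
    else:
        y=np.radians(yaw); G=R.from_matrix(np.array([[np.cos(y),np.sin(y),0],[np.sin(y),-np.cos(y),0],[0,0,-1]]))
        a=(M.inv()*G).as_rotvec()/np.pi
    print('delta',d.round(3).tolist(),a.round(4).tolist()); return d,a
E
python3 -c "
from h import *
goto((.453,-.2693,.12),-4.7)"
```

```text
delta [2.332, -1.867, 0.812] [-0.0005, 0.0001, 0.1244]
```

Emit:
send_rows:
  deltas:
    - [1, 0.2, -0.16, 0, 0, 0, 0.03]
    - [1, 0.4, -0.32, 0, 0, 0, 0.06]
    - [1, 0.6, -0.48, 0, 0, 0, 0.09]
    - [1, 0.8, -0.64, 0, 0, 0, 0.1244]
    - [1, 0.98, -0.78, 0, 0, 0, 0.1244]

```text
clock: 0.52
tcp_pos: [0.3107, -0.4844, 0.2419]
orientation: [-3.138, 0.136, 0.001]
contact_force: [0.3, 0.1, 0.1]
grip_width: 0.0853
```

```bash
python3 -c "
from h import *
st();goto((.453,-.2693,.12),-4.7)"
```

```text
{'clock': 0.517, 'tcp_pos': [0.311, -0.484, 0.242], 'orientation': [-3.138, 0.136, 0.001], 'contact_force': [0.333, 0.076, 0.097], 'grip_width': 0.085, 'joints': [0.859, 0.315, 0.041, 1.801, -0.016, 1.027, -0.751]}
delta [0.821, -1.51, 0.814] [-0.0003, 0.0001, -0.0015]
```

Emit:
send_rows:
  deltas:
    - [1, 0.14, -0.24, 0.1, 0, 0, 0]
    - [1, 0.28, -0.48, 0.2, 0, 0, 0]
    - [1, 0.42, -0.72, 0.4, 0, 0, 0]
    - [1, 0.54, -0.96, 0.6, 0, 0, 0]
    - [1, 0.54, -0.96, 0.6, 0, 0, 0]

```text
clock: 0.93
tcp_pos: [0.4034, -0.3452, 0.1499]
orientation: [-3.136, 0.121, 0.003]
contact_force: [0.1, 0.8, -0.3]
grip_width: 0.0853
```

```bash
python3 -c "
from h import *
st();goto((.453,-.2693,.12),-4.7)"
```

```text
{'clock': 0.933, 'tcp_pos': [0.403, -0.345, 0.15], 'orientation': [-3.136, 0.121, 0.003], 'contact_force': [0.08, 0.825, -0.326], 'grip_width': 0.085, 'joints': [0.624, 0.357, -0.04, 1.982, 0.017, 0.806, -1.073]}
delta [0.291, -0.529, 0.201] [-0.001, 0.0006, 0.0015]
```

Emit:
send_rows:
  deltas:
    - [0.8, 0.15, -0.27, 0.2, 0, 0, 0]
    - [0.7, 0.291, -0.529, 0.4, 0, 0, 0]
    - [0.7, 0.291, -0.529, 0.6, 0, 0, 0]
    - [0.7, 0.291, -0.529, 0.6, 0, 0, 0]

```text
clock: 1.27
tcp_pos: [0.452, -0.2686, 0.0577]
orientation: [-3.134, 0.118, 0.008]
contact_force: [0.2, 0.1, -0.0]
grip_width: 0.0594
```

```bash
python3 -c "
from h import *
st();goto((.453,-.2693,.014),-4.7);grab('wrist','w1.png')"
```

```text
{'clock': 1.267, 'tcp_pos': [0.452, -0.269, 0.058], 'orientation': [-3.134, 0.118, 0.008], 'contact_force': [0.217, 0.099, -0.005], 'grip_width': 0.059, 'joints': [0.468, 0.496, -0.061, 2.043, 0.046, 0.611, -1.269]}
delta [0.009, 0.006, 0.291] [-0.0015, 0.0018, 0.0022]
```

View pics/w1.png

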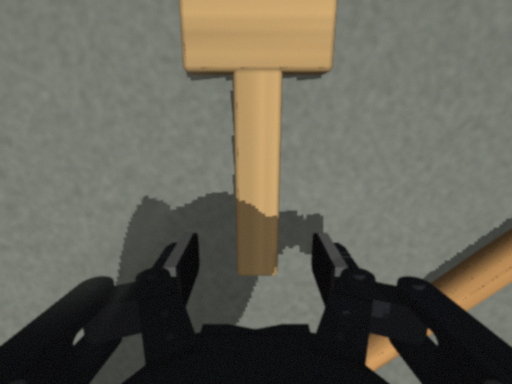

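Emit:
send_rows:
  deltas:
    - [0.7, 0.005, 0.003, 0.15, -0.0015, 0.0018, 0.0022]
    - [0.7, 0.009, 0.006, 0.285, -0.0015, 0.0018, 0.0022]
    - [0.7, 0.009, 0.006, 0.285, -0.0015, 0.0018, 0.0022]
    - [0.2, 0.009, 0.006, 0.285, -0.0015, 0.0018, 0.0022]
    - [0.2, 0.009, 0.006, 0.285, -0.0015, 0.0018, 0.0022]
    - [0.1, 0.009, 0.006, 0.285, -0.0015, 0.0018, 0.0022]
    - [0.1, 0.009, 0.006, 0.285, -0.0015, 0.0018, 0.0022]
    - [0.1, 0.009, 0.006, 0.285, -0.0015, 0.0018, 0.0022]
  squeeze: 80

```text
clock: 1.98
tcp_pos: [0.4543, -0.2766, 0.0216]
orientation: [3.132, -0.14, 0.013]
contact_force: [-1.9, 0.7, 7.1]
grip_width: 0.0254
```

```bash
python3 -c "
from h import *
st();goto((.453,-.2693,.022),-4.7)"
```

```text
{'clock': 1.983, 'tcp_pos': [0.454, -0.277, 0.022], 'orientation': [3.132, -0.14, 0.013], 'contact_force': [-1.944, 0.707, 7.098], 'grip_width': 0.025, 'joints': [0.466, 0.56, -0.048, 2.053, 0.057, 0.52, -1.284]}
delta [-0.013, -0.048, -0.003] [0.0019, -0.0026, -0.0024]
```

```bash
python3 -c "
from h import *
a=grab('wrist')['pixels'];b=grab('scene')['pixels']
B=cv2.resize(b[200:384,60:260],(400,368))
cv2.imwrite('pics/w2.png',cv2.cvtColor(np.hstack([cv2.resize(a,(400,368)),B]),cv2.COLOR_RGB2BGR))
st()"
```

```text
{'clock': 2.083, 'tcp_pos': [0.454, -0.277, 0.022], 'orientation': [3.132, -0.14, 0.013], 'contact_force': [-0.41, 0.417, 6.66], 'grip_width': 0.025, 'joints': [0.466, 0.56, -0.048, 2.053, 0.057, 0.52, -1.284]}
```

View pics/w2.png

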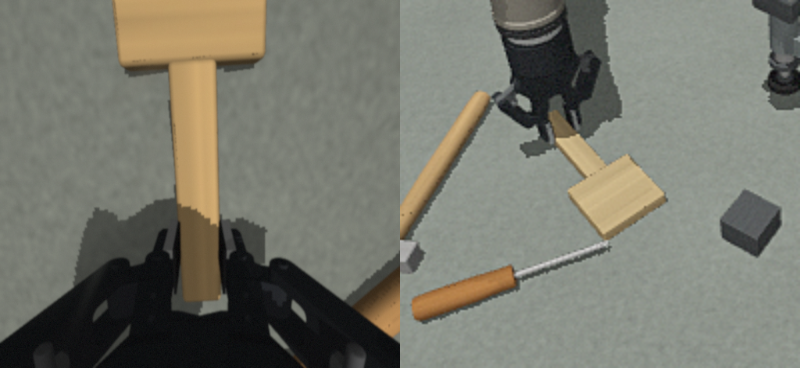

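Emit:
send_rows:
  deltas:
    - [0.1, 0, 0, -0.04, 0, 0, 0]
    - [0.1, 0, 0, -0.08, 0, 0, 0]
    - [0.1, 0, 0, -0.16, 0, 0, 0]
    - [0.1, 0, 0, -0.16, 0, 0, 0]
    - [0.1, 0, 0, -0.16, 0, 0, 0]

```text
clock: 2.5
tcp_pos: [0.4541, -0.2759, 0.0449]
orientation: [3.133, -0.14, 0.012]
contact_force: [0.1, 0.1, -1.6]
grip_width: 0.0257
```

```bash
python3 -c "
from h import *
a=grab('wrist')['pixels'];b=grab('scene')['pixels']
B=cv2.resize(b[200:384,60:260],(400,368))
cv2.imwrite('pics/w3.png',cv2.cvtColor(np.hstack([cv2.resize(a,(400,368)),B]),cv2.COLOR_RGB2BGR))
o=st();print(R.from_rotvec(o['orientation']).as_matrix().round(3))"
```

```text
{'clock': 2.6, 'tcp_pos': [0.453, -0.275, 0.044], 'orientation': [3.133, -0.14, 0.009], 'contact_force': [0.34, 0.039, -1.183], 'grip_width': 0.025, 'joints': [0.468, 0.52, -0.051, 2.048, 0.052, 0.567, -1.28]}
[[ 0.996 -0.089  0.005]
 [-0.089 -0.996 -0.005]
 [ 0.006  0.005 -1.   ]]
```

View pics/w3.png

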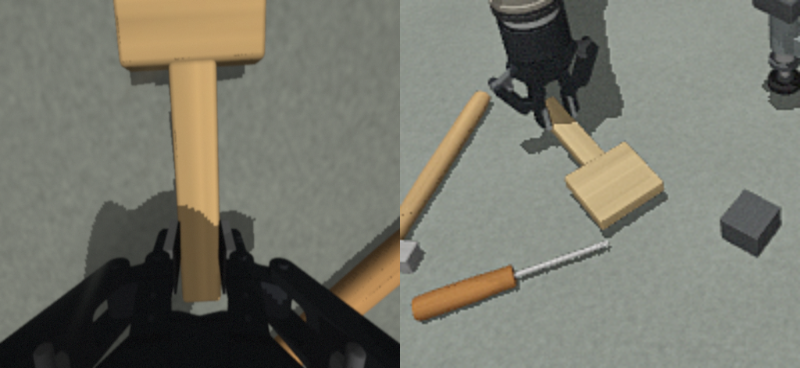

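```bash
cat >> h.py <<'E'
def blade(z,save=None):
    "blade centre from the top camera, blade's upper face at z"
    f=grab('top',save); a=cv2.cvtColor(f['pixels'],cv2.COLOR_RGB2HSV)
    m=cv2.inRange(a,(8,70,110),(30,255,255)); m[:165]=0;m[262:]=0;m[:,:230]=0;m[:,385:]=0
    n,l,s,c=cv2.connectedComponentsWithStats(m); i=1+s[1:,4].argmax(); ys,xs=np.nonzero(l==i)
    w=np.bincount(ys); k=w[ys]>18; P=np.array([onz(f,(x,y),z)[:2] for x,y in zip(xs[k],ys[k])],np.float32)
    q=cv2.minAreaRect(P); print('blade stats',s[i],'rect',q,'mean',P.mean(0)); return q
E
python3 -c "
from h import *
blade(.041,'t4.png');st()"
```

```text
blade stats [339 178  28  52 949] rect ((0.5827306509017944, -0.28123193979263306), (0.08096598088741302, 0.08105005323886871), 89.02971649169922) mean [ 0.5824687  -0.28078803]
{'clock': 2.65, 'tcp_pos': [0.453, -0.275, 0.043], 'orientation': [3.134, -0.139, 0.008], 'contact_force': [0.385, 1.272, -1.585], 'grip_width': 0.025, 'joints': [0.468, 0.521, -0.051, 2.048, 0.052, 0.567, -1.28]}
```

```bash
python3 -c "
from h import *
goto((.4765,-.145,.028),-5.1)"
```

```text
delta [0.078, -0.88, 0.099] [0.0015, -0.0017, 0.0]
```

Emit:
send_rows:
  deltas:
    - [0.1, 0.02, -0.15, 0, 0.0015, -0.0017, 0]
    - [0.1, 0.04, -0.3, 0, 0.0015, -0.0017, 0]
    - [0.1, 0.05, -0.45, 0.02, 0.0015, -0.0017, 0]
    - [0.1, 0.06, -0.6, 0.04, 0.0015, -0.0017, 0]
    - [0.1, 0.07, -0.75, 0.06, 0.0015, -0.0017, 0]
    - [0.1, 0.078, -0.88, 0.08, 0.0015, -0.0017, 0]
    - [0.1, 0.078, -0.88, 0.099, 0.0015, -0.0017, 0]
    - [0.1, 0.078, -0.88, 0.099, 0.0015, -0.0017, 0]

```text
clock: 3.32
tcp_pos: [0.4764, -0.1436, 0.0273]
orientation: [-3.138, 0.135, 0.002]
contact_force: [0.7, -0.1, -0.2]
grip_width: 0.0254
```

```bash
python3 -c "
from h import *
st();blade(.024,'t5.png');goto((.4765,-.0195,.0265),-5.1)"
```

```text
{'clock': 3.317, 'tcp_pos': [0.476, -0.144, 0.027], 'orientation': [-3.138, 0.135, 0.002], 'contact_force': [0.719, -0.091, -0.231], 'grip_width': 0.025, 'joints': [0.209, 0.517, -0.05, 2.122, 0.05, 0.505, -1.536]}
blade stats [294 171  28  36 717] rect ((0.6092340350151062, -0.1494239866733551), (0.07092922180891037, 0.0833834856748581), 1.0627412796020508) mean [ 0.6094274  -0.14830457]
delta [-0.072, -0.833, 0.007] [0.0, 0.0003, 0.0003]
```

Emit:
send_rows:
  deltas:
    - [0.1, -0.012, -0.14, 0, 0, 0, 0]
    - [0.1, -0.024, -0.28, 0, 0, 0, 0]
    - [0.1, -0.036, -0.42, 0, 0, 0, 0]
    - [0.1, -0.048, -0.56, 0, 0, 0, 0]
    - [0.1, -0.06, -0.7, 0, 0, 0, 0]
    - [0.1, -0.072, -0.833, 0, 0, 0, 0]
    - [0.1, -0.072, -0.833, 0, 0, 0, 0]
    - [0.1, -0.072, -0.833, 0.02, 0, 0, 0]
    - [0.1, -0.072, -0.833, 0.02, 0, 0, 0]

```text
clock: 4.12
tcp_pos: [0.477, -0.0212, 0.0248]
orientation: [3.138, -0.142, -0.0]
contact_force: [-0.2, -0.1, -1.1]
grip_width: 0.0257
```

```bash
python3 -c "
from h import *
st();goto((.4765,-.0195,.0216),-5.1)
a=grab('wrist')['pixels'];b=grab('scene')['pixels']
B=cv2.resize(b[160:300,160:310],(400,373))
cv2.imwrite('pics/w6.png',cv2.cvtColor(np.hstack([cv2.resize(a,(400,373)),B]),cv2.COLOR_RGB2BGR))
"
```

```text
{'clock': 4.117, 'tcp_pos': [0.477, -0.021, 0.025], 'orientation': [3.138, -0.142, -0.0], 'contact_force': [-0.242, -0.06, -1.124], 'grip_width': 0.026, 'joints': [-0.055, 0.501, -0.039, 2.17, 0.043, 0.472, -1.789]}
delta [-0.004, -0.011, 0.021] [0.0003, -0.0, -0.0005]
```

View pics/w6.png

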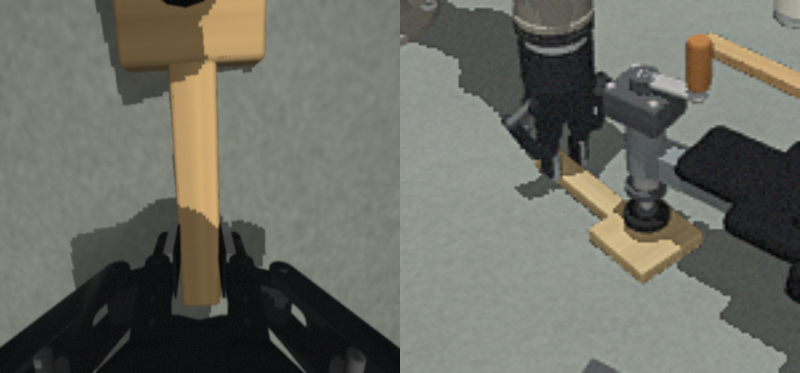

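Emit:
send_rows:
  deltas:
    - [0.1, 0, -0.01, 0.02, 0, 0, 0]
    - [0.1, 0, -0.01, 0.03, 0, 0, 0]
    - [0.6, 0, -0.01, 0.03, 0, 0, 0]
    - [0.6, 0, -0.01, 0.03, 0, 0, 0]
    - [0.6, 0, -0.01, 0.03, 0, 0, 0]
    - [0.6, 0, -0.01, -0.02, 0, 0, 0]
    - [0.6, -0.05, -0.01, -0.2, 0, 0, 0]
    - [0.6, -0.05, -0.01, -0.45, 0, 0, 0]
    - [0.6, -0.05, -0.01, -0.7, 0, 0, 0]
    - [0.6, -0.05, -0.01, -0.95, 0, 0, 0]
    - [0.6, -0.05, -0.01, -0.95, 0, 0, 0]

```text
clock: 5.13
tcp_pos: [0.4738, -0.0174, 0.1747]
orientation: [-3.137, 0.14, -0.019]
contact_force: [1.3, -0.8, -0.7]
grip_width: 0.051
```

```bash
python3 -c "
from h import *
st();import pickle
f=grab('scene');w=grab('wrist');pickle.dump((f,w),open('f7.pkl','wb'))
hs=cv2.cvtColor(f['pixels'],cv2.COLOR_RGB2HSV)
# expected blade corners at current estimate
b=f['pixels']
B=cv2.resize(b[215:275,200:280],(800,600),interpolation=cv2.INTER_CUBIC)
cv2.imwrite('pics/s7.png',cv2.cvtColor(B,cv2.COLOR_RGB2BGR))
goto((.6587,-.0105,.33),-5)"
```

```text
{'clock': 5.133, 'tcp_pos': [0.474, -0.017, 0.175], 'orientation': [-3.137, 0.14, -0.019], 'contact_force': [1.321, -0.751, -0.711], 'grip_width': 0.051, 'joints': [-0.052, 0.229, -0.049, 2.096, 0.016, 0.804, -1.771]}
delta [1.248, -0.159, -1.063] [-0.0002, -0.0015, -0.0006]
```

View pics/s7.png

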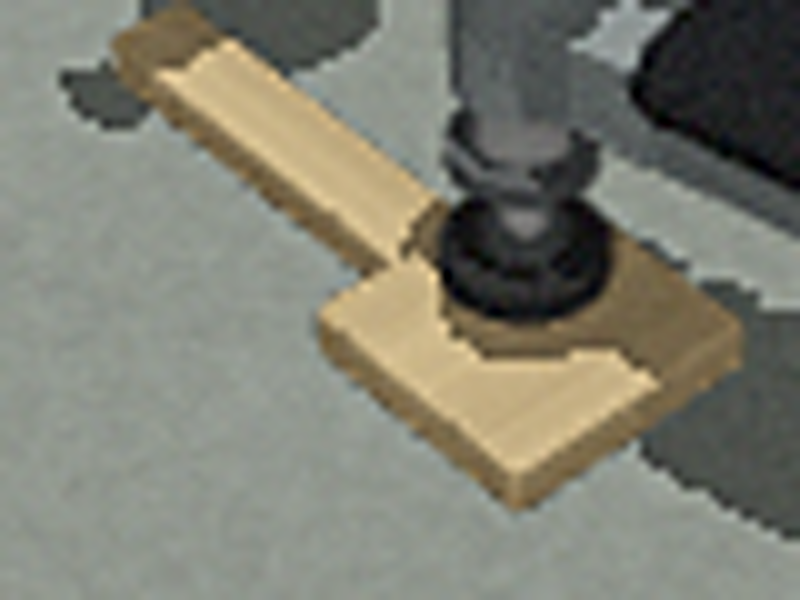

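```bash
python3 -c "
from h import *
import pickle
f,w=pickle.load(open('f7.pkl','rb'))
c=[onz(f,((u-4.5)/10+200,(v-4.5)/10+215),.018) for u,v in((318,320),(520,472),(742,328))]
print(np.round(c,4),(c[0]+c[2])/2)
print('sole',onz(f,((525-4.5)/10+200,(270-4.5)/10+215),.035))
"
```

```text
[[ 0.5688 -0.0672  0.018 ]
 [ 0.6474 -0.0675  0.018 ]
 [ 0.6517  0.0114  0.018 ]] [ 0.6102736 -0.0278795  0.018    ]
sole [ 0.60742022 -0.0265074   0.035     ]
```

Emit:
send_rows:
  deltas:
    - [0.7, 0, 0, -0.25, 0, 0, 0]
    - [0.7, 0, 0, -0.5, 0, 0, 0]
    - [0.7, 0, 0, -0.75, 0, 0, 0]
    - [0.7, 0, 0, -1, 0, 0, 0]
    - [0.7, 0.1, 0, -1, 0, 0, 0]
    - [0.7, 0.3, -0.05, -1, 0, 0, 0]
    - [0.7, 0.5, -0.1, -1, 0, 0, 0]
    - [0.7, 0.7, -0.15, -1, 0, 0, 0]
    - [0.7, 0.9, -0.159, -1, 0, 0, 0]
    - [0.7, 0.9, -0.159, -1, 0, 0, 0]

```text
clock: 6.07
tcp_pos: [0.6096, -0.0053, 0.3146]
orientation: [3.138, -0.139, -0.003]
contact_force: [0.6, -1.1, -0.3]
grip_width: 0.06
```

```bash
python3 -c "
from h import *
st();goto((.6587,-.0105,.29),-5)"
```

```text
{'clock': 6.067, 'tcp_pos': [0.61, -0.005, 0.315], 'orientation': [3.138, -0.139, -0.003], 'contact_force': [0.647, -1.122, -0.292], 'grip_width': 0.06, 'joints': [-0.07, 0.314, -0.03, 1.628, 0.01, 1.201, -1.762]}
delta [0.33, 0.005, 0.164] [0.0001, 0.0006, -0.0003]
```

Emit:
send_rows:
  deltas:
    - [0.7, 0.16, 0, 0, 0, 0, 0]
    - [0.7, 0.33, 0.005, 0.05, 0, 0, 0]
    - [0.7, 0.33, 0.005, 0.1, 0, 0, 0]
    - [0.7, 0.33, 0.005, 0.1, 0, 0, 0]

```text
clock: 6.4
tcp_pos: [0.6542, -0.0112, 0.2987]
orientation: [3.138, -0.14, -0.01]
contact_force: [-0.7, -0.4, -0.7]
grip_width: 0.0596
```

```bash
python3 -c "
from h import *
st();goto((.6587,-.0105,.240),-5);grab('wrist','w8.png')"
```

```text
{'clock': 6.4, 'tcp_pos': [0.654, -0.011, 0.299], 'orientation': [3.138, -0.14, -0.01], 'contact_force': [-0.684, -0.421, -0.686], 'grip_width': 0.06, 'joints': [-0.063, 0.404, -0.022, 1.536, 0.009, 1.208, -1.746]}
delta [0.032, -0.008, 0.391] [0.0003, 0.0019, -0.0007]
```

View pics/w8.png

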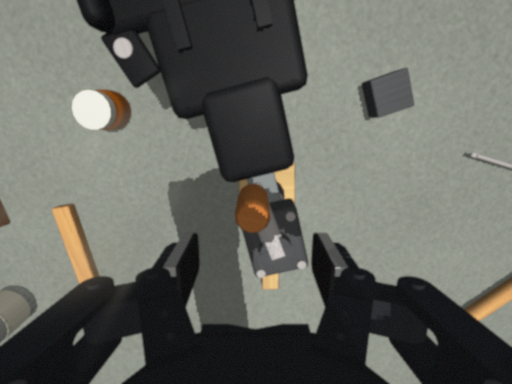

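Emit:
send_rows:
  deltas:
    - [0.7, 0.032, -0.008, 0.15, 0, 0, 0]
    - [0.7, 0.032, -0.008, 0.3, 0, 0.0019, 0]
    - [0.7, 0.032, -0.008, 0.355, 0, 0.0019, 0]
    - [0.7, 0.032, -0.008, 0.355, 0, 0.0019, 0]
    - [0.3, 0.032, -0.008, 0.355, 0, 0.0019, 0]
    - [0.1, 0.032, -0.008, 0.355, 0, 0.0019, 0]
    - [0.1, 0.032, -0.008, 0.355, 0, 0.0019, 0]
    - [0.1, 0.032, -0.008, 0.355, 0, 0.0019, 0]
    - [0.1, 0.032, -0.008, 0.355, 0, 0.0019, 0]
  squeeze: 50

```text
clock: 7.2
tcp_pos: [0.6612, -0.0101, 0.2513]
orientation: [-3.138, 0.14, -0.014]
contact_force: [-1.5, -0.3, 5.9]
grip_width: 0.0208
```

```bash
cat >> h.py <<'E'
C=np.array([.606,-.0255])
def ang():
    o=r.get_obs(); v=np.array(o['tcp_pos'])[:2]-C; p=np.arctan2(v[1],v[0])
    f=np.array(o['contact_force'])[:2]; t=np.array([np.sin(p),-np.cos(p)]) # clockwise tangent
    print('phi',p.round(3),'rad',np.linalg.norm(v).round(4),'push',(-f@t).round(2),'radial',(f@v/np.linalg.norm(v)).round(2)); return o,p
def arc(p0,p1,n,rad=.055):
    "rows from commanded point on circle at p0 to p1"
    o=r.get_obs(); M=R.from_rotvec(o['orientation']).as_matrix()
    for p in np.linspace(p0,p1,n+1)[1:]:
        d=np.array([*(C+rad*np.array([np.cos(p),np.sin(p)])),0]); d[:2]-=C+rad*np.array([np.cos(p0),np.sin(p0)])
        q=M.T@d/.15; print([0.1,*q[:2].round(3).tolist(),0,0,0,0],end=', ')
    print()
E
python3 -c "
from h import *
st();o,p=ang();arc(.277,.277-2,20)"
```

```text
{'clock': 7.2, 'tcp_pos': [0.661, -0.01, 0.251], 'orientation': [-3.138, 0.14, -0.014], 'contact_force': [-1.503, -0.325, 5.929], 'grip_width': 0.021, 'joints': [-0.062, 0.443, -0.025, 1.586, 0.013, 1.104, -1.75]}
phi 0.273 rad 0.0573 push 0.09 radial -1.54
[0.1, 0.011, 0.035, 0, 0, 0, 0], [0.1, 0.019, 0.071, 0, 0, 0, 0], [0.1, 0.023, 0.107, 0, 0, 0, 0], [0.1, 0.024, 0.144, 0, 0, 0, 0], [0.1, 0.021, 0.18, 0, 0, 0, 0], [0.1, 0.014, 0.216, 0, 0, 0, 0], [0.1, 0.004, 0.251, 0, 0, 0, 0], [0.1, -0.01, 0.285, 0, 0, 0, 0], [0.1, -0.027, 0.318, 0, 0, 0, 0], [0.1, -0.047, 0.348, 0, 0, 0, 0], [0.1, -0.07, 0.377, 0, 0, 0, 0], [0.1, -0.096, 0.403, 0, 0, 0, 0], [0.1, -0.124, 0.426, 0, 0, 0, 0], [0.1, -0.155, 0.446, 0, 0, 0, 0], [0.1, -0.187, 0.463, 0, 0, 0, 0], [0.1, -0.221, 0.477, 0, 0, 0, 0], [0.1, -0.256, 0.488, 0, 0, 0, 0], [0.1, -0.292, 0.494, 0, 0, 0, 0], [0.1, -0.329, 0.498, 0, 0, 0, 0], [0.1, -0.366, 0.497, 0, 0, 0, 0],
```

Emit:
send_rows:
  deltas:
    - [0.1, 0.011, 0.035, -0.02, 0, 0, 0]
    - [0.1, 0.019, 0.071, -0.04, 0, 0, 0]
    - [0.1, 0.023, 0.107, -0.04, 0, 0, 0]
    - [0.1, 0.024, 0.144, -0.04, 0, 0, 0]
    - [0.1, 0.021, 0.18, -0.04, 0, 0, 0]
    - [0.1, 0.014, 0.216, -0.04, 0, 0, 0]
    - [0.1, 0.004, 0.251, -0.04, 0, 0, 0]
    - [0.1, -0.01, 0.285, -0.04, 0, 0, 0]
    - [0.1, -0.027, 0.318, -0.04, 0, 0, 0]
    - [0.1, -0.047, 0.348, -0.04, 0, 0, 0]
    - [0.1, -0.07, 0.377, -0.04, 0, 0, 0]
    - [0.1, -0.096, 0.403, -0.04, 0, 0, 0]
    - [0.1, -0.124, 0.426, -0.04, 0, 0, 0]
    - [0.1, -0.155, 0.446, -0.04, 0, 0, 0]
    - [0.1, -0.187, 0.463, -0.04, 0, 0, 0]
    - [0.1, -0.221, 0.477, -0.04, 0, 0, 0]
    - [0.1, -0.256, 0.488, -0.04, 0, 0, 0]
    - [0.1, -0.292, 0.494, -0.04, 0, 0, 0]

```text
clock: 8.7
tcp_pos: [0.6092, -0.0799, 0.2518]
orientation: [3.138, -0.139, 0.005]
contact_force: [5.6, 0.4, -18.4]
grip_width: 0.021
```

```bash
python3 -c "
from h import *
st();o,p=ang();arc(.277-1.8,.277-3.6,18)"
```

```text
{'clock': 8.7, 'tcp_pos': [0.609, -0.08, 0.252], 'orientation': [3.138, -0.139, 0.005], 'contact_force': [5.621, 0.438, -18.404], 'grip_width': 0.021, 'joints': [0.037, 0.368, -0.01, 1.699, 0.004, 1.072, -1.634]}
phi -1.512 rad 0.0545 push 5.64 radial -0.11
[0.1, -0.037, 0.003, 0, 0, 0, 0], [0.1, -0.073, 0.003, 0, 0, 0, 0], [0.1, -0.11, -0.001, 0, 0, 0, 0], [0.1, -0.145, -0.009, 0, 0, 0, 0], [0.1, -0.18, -0.021, 0, 0, 0, 0], [0.1, -0.214, -0.035, 0, 0, 0, 0], [0.1, -0.246, -0.053, 0, 0, 0, 0], [0.1, -0.276, -0.074, 0, 0, 0, 0], [0.1, -0.303, -0.098, 0, 0, 0, 0], [0.1, -0.329, -0.125, 0, 0, 0, 0], [0.1, -0.351, -0.154, 0, 0, 0, 0], [0.1, -0.37, -0.185, 0, 0, 0, 0], [0.1, -0.387, -0.218, 0, 0, 0, 0], [0.1, -0.399, -0.252, 0, 0, 0, 0], [0.1, -0.409, -0.288, 0, 0, 0, 0], [0.1, -0.414, -0.324, 0, 0, 0, 0], [0.1, -0.417, -0.361, 0, 0, 0, 0], [0.1, -0.415, -0.397, 0, 0, 0, 0],
```

```bash
python3 -c "
from h import *
for k in range(9): p=.277-1.8-.3*k; print(round(p,3)); arc(p,p-.3,4)" | sed 's/, 0, 0, 0, 0//g'
```

```text
-1.523
[0.1, -0.027, 0.003], [0.1, -0.055, 0.003], [0.1, -0.082, 0.002], [0.1, -0.11, -0.001], 
-1.823
[0.1, -0.027, -0.005], [0.1, -0.053, -0.013], [0.1, -0.079, -0.022], [0.1, -0.104, -0.034], 
-2.123
[0.1, -0.024, -0.013], [0.1, -0.047, -0.028], [0.1, -0.069, -0.045], [0.1, -0.09, -0.063], 
-2.423
[0.1, -0.019, -0.02], [0.1, -0.037, -0.041], [0.1, -0.053, -0.063], [0.1, -0.067, -0.087], 
-2.723
[0.1, -0.012, -0.025], [0.1, -0.023, -0.05], [0.1, -0.032, -0.076], [0.1, -0.038, -0.103], 
-3.023
[0.1, -0.005, -0.027], [0.1, -0.007, -0.054], [0.1, -0.008, -0.082], [0.1, -0.006, -0.109], 
-3.323
[0.1, 0.004, -0.027], [0.1, 0.009, -0.054], [0.1, 0.017, -0.081], [0.1, 0.026, -0.106], 
-3.623
[0.1, 0.011, -0.025], [0.1, 0.025, -0.049], [0.1, 0.04, -0.072], [0.1, 0.057, -0.094], 
-3.923
[0.1, 0.018, -0.02], [0.1, 0.038, -0.04], [0.1, 0.059, -0.057], [0.1, 0.082, -0.073],
```

Emit:
send_rows:
  deltas:
    - [0.1, -0.0275, 0.0025, 0.015, 0, 0, 0]
    - [0.1, -0.055, 0.003, 0.03, 0, 0, 0]
    - [0.1, -0.0825, 0.002, 0.03, 0, 0, 0]
    - [0.1, -0.11, -0.001, 0.03, 0, 0, 0]

```text
clock: 9.03
tcp_pos: [0.5954, -0.0786, 0.2515]
orientation: [3.138, -0.14, 0.017]
contact_force: [6.0, -0.0, -4.0]
grip_width: 0.021
```

```bash
python3 -c "
from h import *
ang()"
```

```text
phi -1.768 rad 0.0541 push 5.87 radial -1.16
```

Emit:
send_rows:
  deltas:
    - [0.1, -0.027, -0.005, 0, 0, 0, 0]
    - [0.1, -0.053, -0.013, 0, 0, 0, 0]
    - [0.1, -0.079, -0.022, 0, 0, 0, 0]
    - [0.1, -0.104, -0.034, 0, 0, 0, 0]

```text
clock: 9.37
tcp_pos: [0.5803, -0.0725, 0.2515]
orientation: [3.138, -0.14, 0.017]
contact_force: [7.3, -1.5, -3.8]
grip_width: 0.0205
```

```bash
python3 -c "
from h import *
ang()"
```

```text
phi -2.071 rad 0.0536 push 7.1 radial -2.18
```

Emit:
send_rows:
  deltas:
    - [0.1, -0.024, -0.013, 0, 0, 0, 0]
    - [0.1, -0.047, -0.028, 0, 0, 0, 0]
    - [0.1, -0.069, -0.045, 0, 0, 0, 0]
    - [0.1, -0.09, -0.063, 0, 0, 0, 0]

```text
clock: 9.7
tcp_pos: [0.5677, -0.0624, 0.2515]
orientation: [3.137, -0.141, 0.017]
contact_force: [6.1, -2.5, -4.0]
grip_width: 0.0206
```

```bash
python3 -c "
from h import *
ang()"
```

```text
phi -2.375 rad 0.0532 push 6.07 radial -2.63
```

Emit:
send_rows:
  deltas:
    - [0.1, -0.019, -0.02, 0, 0, 0, 0]
    - [0.1, -0.037, -0.041, 0, 0, 0, 0]
    - [0.1, -0.053, -0.063, 0, 0, 0, 0]
    - [0.1, -0.067, -0.087, 0, 0, 0, 0]

```text
clock: 10.03
tcp_pos: [0.5586, -0.0492, 0.2514]
orientation: [3.136, -0.142, 0.017]
contact_force: [5.1, -4.1, -3.1]
grip_width: 0.0205
```

```bash
python3 -c "
from h import *
ang()"
```

```text
phi -2.677 rad 0.053 push 5.97 radial -2.75
```

Emit:
send_rows:
  deltas:
    - [0.1, -0.012, -0.025, 0, 0, 0, 0]
    - [0.1, -0.023, -0.05, 0, 0, 0, 0]
    - [0.1, -0.032, -0.076, 0, 0, 0, 0]
    - [0.1, -0.038, -0.103, 0, 0, 0, 0]

```text
clock: 10.37
tcp_pos: [0.5538, -0.0339, 0.2514]
orientation: [3.135, -0.143, 0.015]
contact_force: [2.2, -6.4, -0.4]
grip_width: 0.0212
```

```bash
python3 -c "
from h import *
ang()"
```

```text
phi -2.981 rad 0.0529 push 6.69 radial -1.16
```

Crank ≈3.26 rad, still running free (6–7 N).

Emit:
send_rows:
  deltas:
    - [0.1, -0.005, -0.027, 0, 0, 0, 0]
    - [0.1, -0.007, -0.054, 0, 0, 0, 0]
    - [0.1, -0.008, -0.082, 0, 0, 0, 0]
    - [0.1, -0.006, -0.109, 0, 0, 0, 0]

```text
clock: 10.7
tcp_pos: [0.5534, -0.0199, 0.2514]
orientation: [3.132, -0.145, 0.011]
contact_force: [-2.0, -12.0, 3.9]
grip_width: 0.0212
```

```bash
python3 -c "
from h import *
ang()"
```

```text
phi 3.036 rad 0.0529 push 12.1 radial 0.74
```

Emit:
send_rows:
  deltas:
    - [0.1, 0, 0, 0, 0, 0, 0]
    - [0.1, 0, 0, 0, 0, 0, 0]

```text
clock: 10.87
tcp_pos: [0.5535, -0.0188, 0.2514]
orientation: [3.134, -0.144, 0.011]
contact_force: [-2.0, -8.3, 2.2]
grip_width: 0.021
```

```bash
python3 -c "
from h import *
ang()"
```

```text
phi 3.015 rad 0.0529 push 8.53 radial 0.95
```

Emit:
send_rows:
  deltas:
    - [0.1, 0.001, -0.006, 0, 0, 0, 0]
    - [0.1, 0.002, -0.012, 0, 0, 0, 0]
    - [0.1, 0.003, -0.018, 0, 0, 0, 0]

```text
clock: 11.12
tcp_pos: [0.5537, -0.0179, 0.2513]
orientation: [3.132, -0.146, 0.01]
contact_force: [-2.2, -11.8, 4.7]
grip_width: 0.0209
```

```bash
python3 -c "
from h import *
ang()"
```

```text
phi 2.997 rad 0.0529 push 11.99 radial 0.51
```

Emit:
send_rows:
  deltas:
    - [0.1, -0.001, 0.01, 0, 0, 0, 0]
    - [0.6, -0.001, 0.015, 0, 0, 0, 0]
    - [0.7, -0.001, 0.015, 0, 0, 0, 0]
    - [0.7, -0.001, 0.015, 0, 0, 0, 0]
    - [0.7, -0.001, 0.015, 0, 0, 0, 0]
    - [0.7, -0.001, 0.015, -0.1, 0, 0, 0]
    - [0.7, -0.001, 0.015, -0.3, 0, 0, 0]
    - [0.7, -0.001, 0.015, -0.5, 0, 0, 0]
    - [0.7, -0.001, 0.015, -0.7, 0, 0, 0]
    - [0.7, -0.5, 0.015, -0.8, 0, 0, 0]
    - [0.7, -0.7, 0.015, -0.8, 0, 0, 0]
    - [0.7, -0.7, 0.015, -0.8, 0, 0, 0]

```text
clock: 12.12
tcp_pos: [0.4459, -0.0047, 0.3705]
orientation: [3.139, -0.138, 0.011]
contact_force: [0.7, 0.0, -0.5]
grip_width: 0.0599
```

```bash
python3 -c "
from h import *
st()
f=grab('scene');b=f['pixels']
B=cv2.resize(b[165:285,190:310],(600,600),interpolation=cv2.INTER_CUBIC)
cv2.imwrite('pics/s9.png',cv2.cvtColor(B,cv2.COLOR_RGB2BGR))"
```

```text
{'clock': 12.117, 'tcp_pos': [0.446, -0.005, 0.371], 'orientation': [3.139, -0.138, 0.011], 'contact_force': [0.676, 0.006, -0.542], 'grip_width': 0.06, 'joints': [-0.06, -0.017, -0.07, 1.893, 0.0, 1.258, -1.788]}
```

View pics/s9.png

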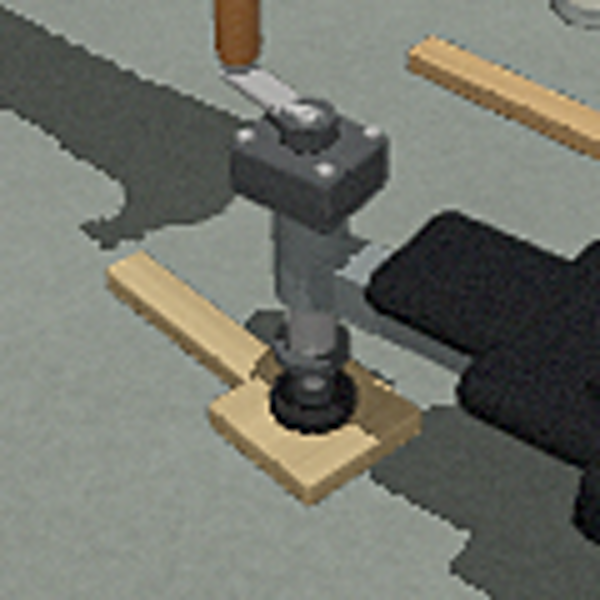

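```bash
python3 -c "
from h import *
print(r.hand_in())"
```

```text
the job is handed in; nothing more can be done
None
```

I put the foot board under the jack and cranked the foot down onto it. I then let go and handed the job in at about 12 s of the 67 s allowed; no verdict was reported.

- **Board:** before cranking, its blade centre measured about 5 mm from the jack's axis, lying flat. The limit is 20 mm.
- **Crank:** the knob needed about 6–7 N running free, and I felt contact after about 3.3–3.5 rad. I stopped at about 12 N while moving slowly, roughly 6 N over free running. By the given ratio that puts about 65–70 N on the foot before any run-back.
- **Last picture:** the rubber sole stands on the middle of the flat board and the gripper is clear. The force reading was near zero.

- **Grasps:** both times the gripper closed on something (board handle, then knob), the arm was pushed up about 6–7 mm. On the board it also moved a few millimetres sideways, so I measured the blade again before placing it.
- **Pull on the knob:** for part of the first turn the gripper pulled up on the knob with up to about 18 N, which I then corrected.
- **Not checked:** the foot load comes only from the knob force, whose readings scatter by up to about 1 N. I did not measure the positions of the other things again, but the gripper was never planned to come near them.

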